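# Twist out the chip extractor's bayonet filter and stand it in the cleaning tray

### The job

The filter of the key machine's chip extractor needs cleaning. Turn it anticlockwise (seen from above) by its grip bar, past the spring stop, until its ears are out from under the two claws; then lift it out and stand it upright, without dropping it, on the floor of the aluminium tray. Let go of it there, and leave the tin, the box and the brush where they are.

Things in the scene. Friction and masses are not known exactly. Their poses are not given: they have to be found in the camera images.
- extractor: Fixed cream box, 170 x 170 mm, 85 mm high, louvred on two sides; origin at the centre of its underside, z up. In its top a round well 61 mm wide, 50 mm deep. Stops let the filter's x axis turn from about -15 deg (locked) to +74 deg (open) of this body's x axis, anticlockwise from above; the ears clear the claws from about 42 deg and are past the spring ball at 53 deg. Stop posts: 101 mm high.
- claw (a point): Top of one of two equal steel claws on the extractor (this one on its own +x side, the other on -x), 54 mm from the axis, 102.5 mm above the bench. Each is 38 mm wide and overhangs one ear of the filter from 44 to 68 mm off the axis.
- spring_stop (a point): Tip of a sprung steel ball on the extractor, 53 mm from its axis, 42 deg anticlockwise from its +x, 91 mm above the bench. An ear is pushed past it against a light spring (a few N at the bar's end). The block behind it is 99.5 mm high and reaches 80 mm from the axis.
- filter: Loose filter, 0.2 to 0.45 kg, 92 mm high: pale pleated stem 58 mm wide, 42 mm high; on it a black flange 84 mm wide, 8 mm thick, with two round ears (radius 10 mm, centres 46 mm from the axis along +x and -x); on that a grip bar. Origin: centre of the stem's underside, z up. At the start the stem is down in the well, the flange lies on the extractor's top, the ears are under the claws.
- filter_grip (a point): Middle of the top face of the filter's black grip bar, 92 mm above the filter's origin (135 mm above the bench at the start). The bar is 160 mm long (along the filter's x, in line with the ears, over the claws), 18 mm thick and 24 mm high, on a hub 56 mm wide; its underside is 111 mm above the bench at the start.
- tray: Fixed open aluminium tray, 190 x 190 mm outside, walls 5 mm thick and 28 mm high, floor 5 mm thick; origin at the centre of its underside.
- tin: Bystander: upright can, 72 mm wide and 85 mm high; origin at the centre of its underside.
- tube_box: Bystander: small cardboard box, 70 x 100 mm, 60 mm high; origin at the centre of its underside.
- brush: Bystander: brush 180 mm long lying on the bench along its x axis; origin on its underside at the middle.
There are look-alikes about, which are no part of the job. There is more than one size of the filter; the one meant has the size given above.

How it is judged:
By the outcome, as a careful person would: the job done as asked, in the order asked, and still so for the second after the job is handed in, with the robot touching nothing.
It also fails if it takes over 61 s, if anything falls off the work surface, if the arm or the gripper's body presses on something with over 40 N, if the wrist force passes 120 N, or if a joint passes its speed limit or range.

### The arm

A 7-joint arm with a two-finger parallel gripper is mounted at the origin on the work surface. World frame = base frame: x ahead of the robot, y to its left, z up, the work surface at z = 0. Lengths are in mm, angles in rad, forces in N, time in s.
With the tool pointing down it reaches from about 425 to 800 mm from the base axis. Payload 8.3 kg.
Tool frame: the origin (TCP) lies at the very end of the fingers, on their centre line; the grasp point (between the pads) lies 19 mm behind it; z points along the fingers, y is the line along which they close (so a half turn about z gives the same grasp; the last joint's range is limited). The gripper opens to 85 mm and grips with 20 to 120 N. Pads are 22 mm wide; open, the fingers measure 114 mm over their backs; the gripper's body (76 mm by 85 mm) begins 54 mm behind the grasp point. The pads swing forward as they close: fully open they stand 13 mm farther back than shut.
Start: joints at [-1.408, 0.383, 0.016, 1.37, -0.006, 1.388, -0.046], TCP at [139.877, 609.128, 231.279] pointing down, gripper open.
Joint ranges: [-2.95, 2.95], [-0.25, 2.06], [-1.52, 1.56], [0.18, 2.33], [-1.44, 4.58], [0.02, 2.06], [-3.01, 3.01]. Speed limits (rad/s): [2.39, 2.39, 3.01, 3.01, 3.14, 3.14, 3.14].

### API

Orientations are given as a rotation vector (axis times angle).
In Python, from station import observe, imaging, job_done gives the robot as it stands.
- The arm moves only by the tool move_arm, never from a script. Its argument "rows" is a list of rows, each an object with "translation": the shift along the tool's x, y, z in mm, a list of three; "rotation": the turn, a rotation vector about the tool's x, y, z in degrees, a list of three; "fingers": the gripper's target within -1 to 1 (fully open at 1, half-way at 0, shut at -1). In form: [{"translation": [tx, ty, tz], "rotation": [wx, wy, wz], "fingers": fingers}, ...]. A call has 1 to 20 rows; each row is the pose to reach, as a shift and turn from the pose commanded when the call began, along the tool's axes at that moment; what a row does not reach only later rows make up. A row lasts 1/8 s, in which the tool goes at most 62.5 mm and 10.7 degrees, less where a joint would pass 70% of its speed; a pose out of reach is approached as far as the arm can. A call with a gripper value outside its range is refused whole. The fingers move at their own pace and stop on an object; "force" is the grip in N (left out, the last holds). Time passes only in rows, so rows that repeat a pose let the fingers close. It gives the time, the measured TCP pose, the force, the opening and the grip force at its end, in the units of the state.
- observe(): the state, without advancing time (a new reading comes with each control period).
- imaging.capture(name): name is "scene" or "top" or "wrist"; returns a dict with "pixels" (400x640x3 uint8, blue, green, red), "range_z" (400x640 float32, mm along the optical axis (not along the pixel's ray), 0 where there is no reading), "mtx" (3x3 intrinsics, pixels), "rvec" (rotation vector, rad) and "tvec" (3), from world to camera coordinates, as OpenCV has them. Camera axes: x right, y down, z forward; pixel columns grow to the right and rows downward; lengths in mm; the calibration is good to about 2 mm. A picture is of the moment at which its call begins.
- job_done(): hands the job in; it is judged then, once.
The state is a dict: "t": time; "qpos": joint angles; "joint_vel": joint speeds; "effort": joint torques, N m; "position": TCP position; "eef_rot": TCP orientation; "wrist_force": force on the tool from outside, world axes, zero at the start; "moment": the same for the moment, N m; "gripper_width": finger opening in mm; "gripper_force": force on a finger pad.
Only numpy, scipy, OpenCV 4.12 (cv2) and the standard library are available. Lean on these libraries where they do the work, as an engineer would, in place of code of your own. Each camera call takes 0.05 s, during which the arm holds its last target. There are 200 camera calls.

## Working session

There is one attempt and no reset: what is moved stays moved. The work goes in short steps, Python scripts to look and compute and a tool call to move; the robot and the scene stay as the last step left them, time stands still between calls to the robot, and variables do not carry over. Pictures are saved under pics/ and viewed, at most 10 in all, crops included, and the job is handed in when it is done.

Besides the shell and the picture viewer there is one more tool, called after ">>>" as name([rows], argument=value, ...), one row to a line, values as JSON. move_arm: Moves the arm, as the interface text tells. Its arguments: {"type":"object","properties":{"rows":{"type":"array","items":{"type":"object","properties":{"translation":{"type":"array","items":{"type":"number"}},"rotation":{"type":"array","items":{"type":"number"}},"fingers":{"type":"number"}}}},"force":{"type":"number"}},"required":["rows"]}

```bash
mkdir -p pics
cat > h.py <<'E'
import numpy as np, cv2
from station import observe, imaging, job_done
def cap(n):
    c=imaging.capture(n); c['R']=cv2.Rodrigues(np.array(c['rvec'],float))[0]; c['t']=np.array(c['tvec'],float).ravel(); return c
def ray(c,u,v,z):
    d=c['R'].T@np.linalg.inv(c['mtx'])@np.array([u,v,1.]); o=-c['R'].T@c['t']
    return o+d*(z-o[2])/d[2]
def cloud(c):
    h,w=c['range_z'].shape; v,u=np.mgrid[:h,:w]; Z=c['range_z']
    P=np.stack([u,v,np.ones_like(u)],-1)@np.linalg.inv(c['mtx']).T*Z[...,None]
    return (P-c['t'])@c['R']   # world; Z==0 invalid
E
python3 - <<'E'
from h import *
for n in('top','scene'):
    c=cap(n); cv2.imwrite(f'pics/{n}0.png',c['pixels']); np.savez(f'{n}0.npz',**c)
print(observe())
E
```

```text
{'t': 0.1, 'qpos': array([-1.40791968,  0.3841886 ,  0.01636443,  1.37105807, -0.00630885,
        1.38819957, -0.04649548]), 'joint_vel': array([-0.00112361, -0.00166285,  0.00185134, -0.00221048,  0.00095186,
        0.00086393,  0.00190493]), 'effort': array([ 2.91346201e-03, -6.29150391e+01,  8.47418178e-01, -3.72764039e+01,
        1.68438605e-02,  1.05002912e-02, -5.65476421e-05]), 'position': array([139.76615072, 608.70087798, 230.35318036]), 'eef_rot': array([-3.53756253e-01, -3.12142137e+00,  2.81945804e-03]), 'wrist_force': array([-0.46135644,  0.01682192, -0.16161558]), 'moment': array([-0.04199121,  0.04551917, -0.08390595]), 'gripper_force': 0.0, 'gripper_width': 85.48392256360859}
```

View pics/top0.png

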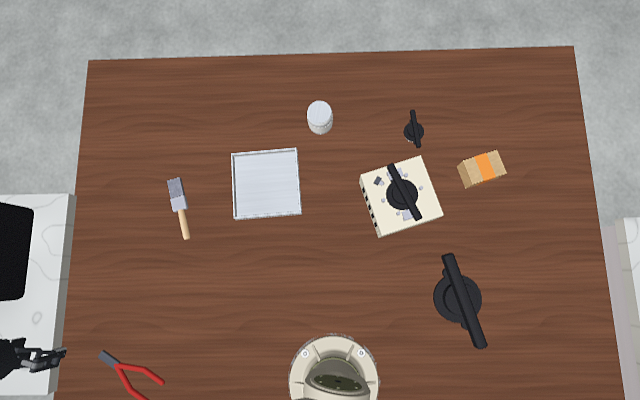

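View pics/scene0.png

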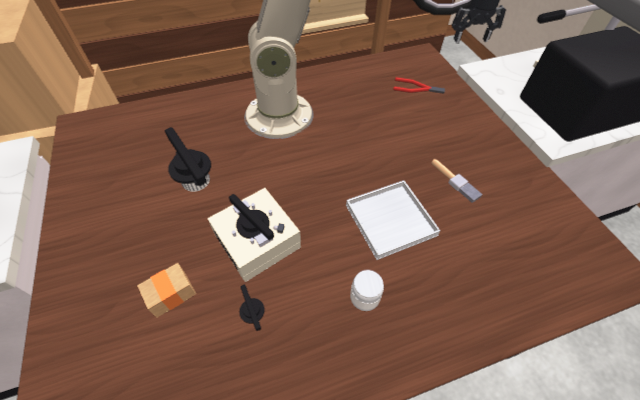

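Top view: the robot base is at (335,380), the tray at (266,184), the tin at (320,117), the box at (482,168) and the brush at (180,208). There are three candidate filters: (403,194) in the extractor, a bigger one at (462,298) and a small one at (414,130), both loose on the bench. The one in the extractor fits. I'll measure it and enlarge it.

Run:
```python
from h import *
def ld(n): return dict(np.load(n+'0.npz'))
T=ld('top'); S=ld('scene')
P=cloud(T); px=T['pixels'].astype(int); hsv=cv2.cvtColor(T['pixels'],cv2.COLOR_BGR2HSV)
print('cam',-T['R'].T@T['t'], 'base',ray(T,335,380,0))
ok=T['range_z']>0
def rect(m,name):
    q=P[m][:,:2].astype(np.float32); r=cv2.minAreaRect(q); print(name,m.sum(),np.round(q.mean(0),1),np.round(r[0],1),np.round(r[1],1),round(r[2],1), 'zmax',P[m][:,2].max())
win=np.zeros(ok.shape,bool); win[150:245,350:450]=1
m=win&ok&(abs(P[...,2]-85)<6)&(px.min(-1)>130); 
m=cv2.morphologyEx(m.astype(np.uint8),cv2.MORPH_OPEN,np.ones((3,3)))>0; rect(m,'extr')
m=win&ok&(P[...,2]>126)&(px.max(-1)<80); rect(m,'bar')
w2=np.zeros(ok.shape,bool); w2[140:225,225:305]=1
rect(w2&ok&(P[...,2]>15)&(P[...,2]<40),'tray wall'); 
for n,(a,b,c,d) in dict(tin=(95,140,300,340),box=(145,192,450,512),brush=(170,245,160,195),small=(105,152,400,428),big=(248,352,425,492)).items():
    w=np.zeros(ok.shape,bool); w[a:b,c:d]=1; rect(w&ok&(P[...,2]>10),n)
a=cv2.resize(T['pixels'][145:245,350:450],None,fx=4,fy=4,interpolation=cv2.INTER_CUBIC)
b=cv2.resize(S['pixels'][180:280,200:300],None,fx=4,fy=4,interpolation=cv2.INTER_CUBIC)
cv2.imwrite('pics/crop.png',np.hstack([a,b]))
```

```text
cam [ 292.14004669  -13.11933927 1081.16241739] base [ 3.56382543 -4.54117728  0.        ]
extr 2700 [ 479.1 -189.4] [ 483.2 -189.6] [170.2 171.3] 17.0 zmax 90.80557236914865
bar 438 [ 480.7 -188.5] [ 482.2 -189.3] [156.6  18.7] 25.2 zmax 138.64127298277927
tray wall 636 [539.3 187.6] [537.7 182.4] [190.7 191. ] 3.9 zmax 33.622267577326404
tin 685 [710.4  23.5] [717.8  24.1] [68.2 68.5] 51.2 zmax 89.4627392834524
box 1137 [ 556.2 -416.8] [ 560.  -423.1] [ 71.1 102.5] 17.3 zmax 64.82917578618225
brush 669 [484.3 429.7] [469.9 428. ] [179.1  44.1] 12.8 zmax 24.76759762146464
small 434 [ 673.4 -239.9] [ 675.3 -242.5] [56.9 99.3] 69.9 zmax 66.80111762601726
big 2624 [ 213.5 -312.9] [ 215.1 -318.9] [212.2 119.8] 42.9 zmax 136.77151106641097
```

View pics/crop.png

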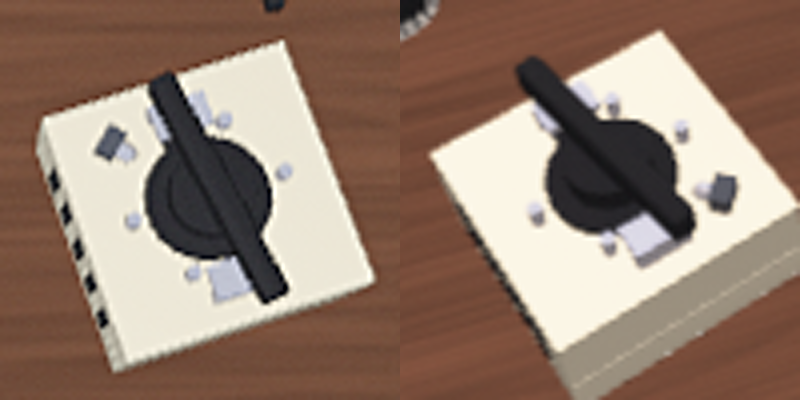

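The crop confirms it: an 84 mm flange with the bar over two claws. The bar is at about 26° and the extractor's x axis at 17°, since the spring block sits at 59° = 17 + 42. Next I go above it by way of an arc.

```bash
cat >> h.py <<'E'
def rel(p0,yaw0,p,yaw):
    """tool-down; yaw = world angle (deg) of tool y. -> shift in tool axes, turn about tool z"""
    a=np.radians(yaw0); Y=np.array([np.cos(a),np.sin(a),0]); X=np.array([-Y[1],Y[0],0])
    d=np.array(p,float)-p0; return np.round([d@X,d@Y,-d[2]],1), round(-(yaw-yaw0),1)
def pose():
    o=observe(); R=cv2.Rodrigues(o['eef_rot'])[0]; return o['position'],np.degrees(np.arctan2(R[1,1],R[0,1])),R
E
python3 - <<'E'
from h import *
p,y,R=pose(); print(y); print(R.round(3))
p=np.array([139.9,609.1,231.3])
for q in ([450,350,230],[560,50,230],[483,-189.5,230]): print(rel(p,y,q,-64))
E
```

```text
77.06831029498875
[[-0.975  0.224 -0.   ]
 [ 0.224  0.975 -0.002]
 [-0.    -0.002 -1.   ]]
(array([-360.2, -183.1,    1.3]), np.float64(141.1))
(array([-534.6, -450.9,    1.3]), np.float64(141.1))
(array([-513.1, -701.6,    1.3]), np.float64(141.1))
```

>>> move_arm([
  {"translation": [-360, -183, 1], "rotation": [0, 0, 60], "fingers": 1},
  {"translation": [-360, -183, 1], "rotation": [0, 0, 60], "fingers": 1},
  {"translation": [-360, -183, 1], "rotation": [0, 0, 60], "fingers": 1},
  {"translation": [-360, -183, 1], "rotation": [0, 0, 60], "fingers": 1},
  {"translation": [-360, -183, 1], "rotation": [0, 0, 60], "fingers": 1},
  {"translation": [-360, -183, 1], "rotation": [0, 0, 60], "fingers": 1},
  {"translation": [-535, -451, 1], "rotation": [0, 0, 110], "fingers": 1},
  {"translation": [-535, -451, 1], "rotation": [0, 0, 110], "fingers": 1},
  {"translation": [-535, -451, 1], "rotation": [0, 0, 110], "fingers": 1},
  {"translation": [-535, -451, 1], "rotation": [0, 0, 110], "fingers": 1},
  {"translation": [-535, -451, 1], "rotation": [0, 0, 110], "fingers": 1},
  {"translation": [-513, -702, 1], "rotation": [0, 0, 141], "fingers": 1},
  {"translation": [-513, -702, 1], "rotation": [0, 0, 141], "fingers": 1},
  {"translation": [-513, -702, 1], "rotation": [0, 0, 141], "fingers": 1},
  {"translation": [-513, -702, 1], "rotation": [0, 0, 141], "fingers": 1},
  {"translation": [-513, -702, 1], "rotation": [0, 0, 141], "fingers": 1},
  {"translation": [-513, -702, 1], "rotation": [0, 0, 141], "fingers": 1},
  {"translation": [-513, -702, 1], "rotation": [0, 0, 141], "fingers": 1},
  {"translation": [-513, -702, 1], "rotation": [0, 0, 141], "fingers": 1},
  {"translation": [-513, -702, 1], "rotation": [0, 0, 141], "fingers": 1},
])

```text
t: 2.6
position: [483.1, -188.8, 230.2]
eef_rot: [-3.06, -0.711, 0.0]
wrist_force: [0.1, -0.5, -1.1]
gripper_width: 85.3
gripper_force: 0.0
```

Run:
```python
from h import *
p,y,R=pose(); print(p,y,observe()['qpos'])
W=cap('wrist'); P=cloud(W); cv2.imwrite('pics/w1.png',W['pixels'])
dark=(W['pixels'].max(-1)<80)&(W['range_z']>0)
m=dark&(P[...,2]>126)&(P[...,2]<150)&(np.hypot(P[...,0]-483,P[...,1]+189)<110)
q=P[m][:,:2].astype(np.float32); print(m.sum(),np.median(P[m][:,2]),cv2.minAreaRect(q),q.mean(0))
m=(W['range_z']>0)&(abs(P[...,2]-85)<4)&(W['pixels'].min(-1)>130)
if m.sum()>50: print(m.sum(),cv2.minAreaRect(P[m][:,:2].astype(np.float32)))
```

```text
[ 483.09264098 -188.79456155  230.16346874] -63.82123665748241 [-0.4508766   0.19609716  0.88278268  1.69164798 -0.15566299  1.32766195
 -0.65368051]
4308 135.03214032532577 ((481.5053405761719, -188.59793090820312), (158.91282653808594, 18.044450759887695), 25.042016983032227) [ 488.11804 -185.33115]
21730 ((480.98797607421875, -188.6319580078125), (170.54852294921875, 170.72637939453125), 17.022371292114258)
```

View pics/w1.png

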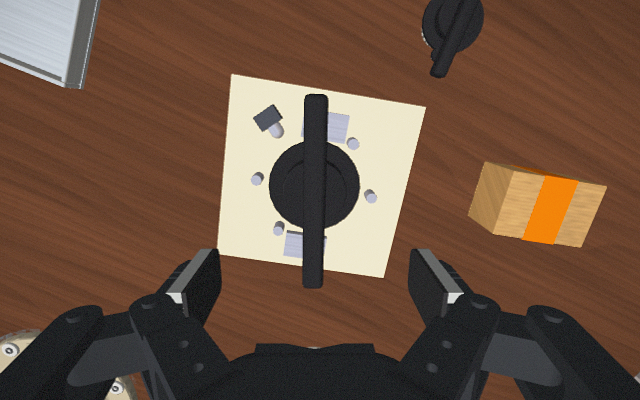

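The bar is midway between the fingers, running from image column 316, row 95 to column 313, row 287. It measures (481.6, -188.6) at 25°. I go down and grip it just above the hub.

>>> move_arm([
  {"translation": [-1, -1, 60], "rotation": [0, 0, 1], "fingers": 0.3},
  {"translation": [-1, -1, 90], "rotation": [0, 0, 1], "fingers": 0.3},
  {"translation": [-1, -1, 108], "rotation": [0, 0, 1], "fingers": 0.2},
  {"translation": [-1, -1, 115], "rotation": [0, 0, 1], "fingers": 0},
  {"translation": [-1, -1, 115], "rotation": [0, 0, 1], "fingers": 0},
  {"translation": [-1, -1, 115], "rotation": [0, 0, 1], "fingers": -1},
  {"translation": [-1, -1, 115], "rotation": [0, 0, 1], "fingers": -1},
  {"translation": [-1, -1, 115], "rotation": [0, 0, 1], "fingers": -1},
  {"translation": [-1, -1, 115], "rotation": [0, 0, 1], "fingers": -1},
  {"translation": [-1, -1, 115], "rotation": [0, 0, 1], "fingers": -1},
  {"translation": [-1, -1, 115], "rotation": [0, 0, 1], "fingers": -1},
], force=100)

```text
t: 4.03
position: [482.3, -189.8, 116.7]
eef_rot: [3.066, 0.681, 0.004]
wrist_force: [-0.5, -0.0, 6.2]
gripper_width: 15.7
gripper_force: 98.6
```

Gripped. Now I turn it anticlockwise (negative about the tool's z axis), in two stages.

>>> move_arm([
  {"translation": [0, 0, 0], "rotation": [0, 0, -4], "fingers": -1},
  {"translation": [0, 0, 0], "rotation": [0, 0, -8], "fingers": -1},
  {"translation": [0, 0, 0], "rotation": [0, 0, -12], "fingers": -1},
  {"translation": [0, 0, 0], "rotation": [0, 0, -16], "fingers": -1},
  {"translation": [0, 0, 0], "rotation": [0, 0, -20], "fingers": -1},
  {"translation": [0, 0, 0], "rotation": [0, 0, -20], "fingers": -1},
])

```text
t: 4.78
position: [482.5, -189.8, 116.7]
eef_rot: [2.9, 1.204, 0.004]
wrist_force: [0.3, 0.3, 6.4]
gripper_width: 15.3
gripper_force: 98.8
```

Run:
```python
from h import *
o=observe(); p,y,R=pose(); print(p,y,o['qpos'].round(2),o['wrist_force'],o['moment'],o['gripper_width'])
```

```text
[ 482.4688468  -189.77813012  116.66234305] -44.915851884129324 [-0.34  0.3   0.78  1.85 -0.24  1.09 -0.26] [0.31193731 0.31792539 6.35797735] [0.12325981 0.12437128 0.05703613] 15.328804467940847
```

>>> move_arm([
  {"translation": [0, 0, 0], "rotation": [0, 0, -4], "fingers": -1},
  {"translation": [0, 0, 0], "rotation": [0, 0, -8], "fingers": -1},
  {"translation": [0, 0, 0], "rotation": [0, 0, -12], "fingers": -1},
  {"translation": [0, 0, 0], "rotation": [0, 0, -16], "fingers": -1},
  {"translation": [0, 0, 0], "rotation": [0, 0, -20], "fingers": -1},
  {"translation": [0, 0, 0], "rotation": [0, 0, -24], "fingers": -1},
  {"translation": [0, 0, 0], "rotation": [0, 0, -28], "fingers": -1},
  {"translation": [0, 0, 0], "rotation": [0, 0, -32], "fingers": -1},
  {"translation": [0, 0, 0], "rotation": [0, 0, -36], "fingers": -1},
  {"translation": [0, 0, 0], "rotation": [0, 0, -36], "fingers": -1},
  {"translation": [0, 0, 0], "rotation": [0, 0, -36], "fingers": -1},
])

```text
t: 6.15
position: [482.4, -189.8, 116.6]
eef_rot: [2.387, 2.039, 0.003]
wrist_force: [-1.0, -0.9, 6.3]
gripper_width: 15.8
gripper_force: 98.8
```

Run:
```python
from h import *
o=observe(); p,y,R=pose(); print(p,y,o['qpos'].round(2),o['wrist_force'],o['moment'],o['gripper_width'])
W=cap('wrist'); cv2.imwrite('pics/w2.png',W['pixels'])
T=cap('top'); P=cloud(T); d=(T['pixels'].max(-1)<80)&(abs(P[...,2]-135)<7)&(np.hypot(P[...,0]-482,P[...,1]+189)<95)
q=P[d][:,:2].astype(np.float32); print(d.sum(),cv2.minAreaRect(q))
```

```text
[ 482.40391534 -189.80934942  116.6421341 ] -8.978869656775213 [-0.25  0.28  0.66  1.84 -0.19  1.08  0.33] [-0.95709759 -0.91600557  6.28548976] [0.08496101 0.12628193 0.07019407] 15.759708216258023
114 ((491.5405578613281, -134.95834350585938), (46.706031799316406, 17.954317092895508), 82.32501220703125)
```

View pics/w2.png

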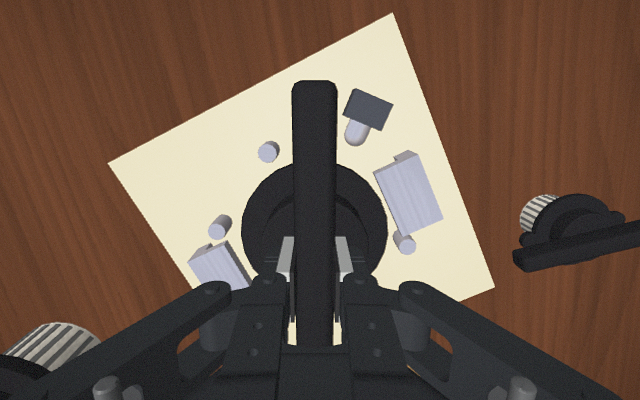

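The bar (column 315) is past the ball at (355,130), and both claws, at (410,190) and (220,265), are clear of the flange ears. I lift it straight up.

>>> move_arm([
  {"translation": [0, 0, -5], "rotation": [0, 0, 0], "fingers": -1},
  {"translation": [0, 0, -12], "rotation": [0, 0, 0], "fingers": -1},
  {"translation": [0, 0, -20], "rotation": [0, 0, 0], "fingers": -1},
  {"translation": [0, 0, -30], "rotation": [0, 0, 0], "fingers": -1},
  {"translation": [0, 0, -45], "rotation": [0, 0, 0], "fingers": -1},
  {"translation": [0, 0, -60], "rotation": [0, 0, 0], "fingers": -1},
  {"translation": [0, 0, -80], "rotation": [0, 0, 0], "fingers": -1},
  {"translation": [0, 0, -100], "rotation": [0, 0, 0], "fingers": -1},
  {"translation": [0, 0, -105], "rotation": [0, 0, 0], "fingers": -1},
  {"translation": [0, 0, -105], "rotation": [0, 0, 0], "fingers": -1},
])

```text
t: 7.5
position: [481.4, -189.4, 220.4]
eef_rot: [2.387, 2.042, 0.0]
wrist_force: [0.0, 0.2, -3.2]
gripper_width: 15.8
gripper_force: 98.0
```

Run:
```python
from h import *
o=observe(); p,y,R=pose(); print(p,y,o['qpos'].round(2),o['wrist_force'],o['moment'],o['gripper_width'])
T=cap('top'); P=cloud(T)
w=np.zeros(P.shape[:2],bool); w[140:225,225:305]=1
q=P[w&(T['range_z']>0)&(P[...,2]>15)&(P[...,2]<40)][:,:2].astype(np.float32); print('tray',cv2.minAreaRect(q))
S=cap('scene'); cv2.imwrite('pics/s2.png',cv2.resize(S['pixels'][90:330,60:460],None,fx=2,fy=2))
for q in ([536,60,216],[536,182,216],[536,182,120]): print(rel(p,y,q,y))
```

```text
[ 481.43075639 -189.43735767  220.44892533] -8.930169295567694 [-0.29  0.17  0.69  1.71 -0.11  1.3   0.27] [ 0.01844441  0.1808151  -3.16189114] [-0.02250861 -0.03499007 -0.02012311] 15.839731181257495
tray ((538.1533813476562, 182.40237426757812), (192.1455078125, 191.11354064941406), 3.7817232608795166)
(array([254.9,  15.2,   4.4]), np.float64(-0.0))
(array([375.4,  -3.8,   4.4]), np.float64(-0.0))
(array([375.4,  -3.8, 100.4]), np.float64(-0.0))
```

View pics/s2.png

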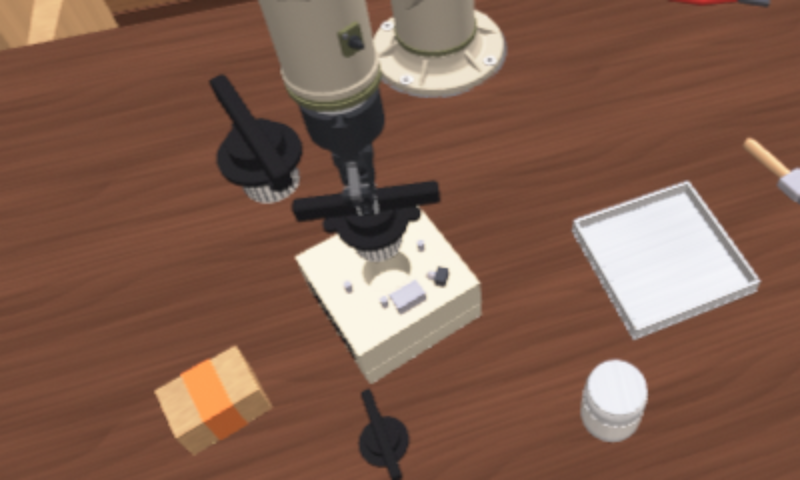

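The filter hangs upright at about (375,220) in this crop, clear of the extractor. I carry it to above the tray.

>>> move_arm([
  {"translation": [20, 0, 0], "rotation": [0, 0, 0], "fingers": -1},
  {"translation": [60, 0, 0], "rotation": [0, 0, 0], "fingers": -1},
  {"translation": [100, 0, 0], "rotation": [0, 0, 0], "fingers": -1},
  {"translation": [140, 0, 0], "rotation": [0, 0, 0], "fingers": -1},
  {"translation": [180, 0, 0], "rotation": [0, 0, 0], "fingers": -1},
  {"translation": [220, 0, 0], "rotation": [0, 0, 0], "fingers": -1},
  {"translation": [260, -1, 0], "rotation": [0, 0, 0], "fingers": -1},
  {"translation": [300, -2, 0], "rotation": [0, 0, 0], "fingers": -1},
  {"translation": [335, -3, 0], "rotation": [0, 0, 0], "fingers": -1},
  {"translation": [360, -4, 10], "rotation": [0, 0, 0], "fingers": -1},
  {"translation": [375, -4, 30], "rotation": [0, 0, 0], "fingers": -1},
  {"translation": [375, -4, 60], "rotation": [0, 0, 0], "fingers": -1},
  {"translation": [375, -4, 90], "rotation": [0, 0, 0], "fingers": -1},
  {"translation": [375, -4, 110], "rotation": [0, 0, 0], "fingers": -1},
  {"translation": [375, -4, 120], "rotation": [0, 0, 0], "fingers": -1},
  {"translation": [375, -4, 120], "rotation": [0, 0, 0], "fingers": -1},
  {"translation": [375, -4, 120], "rotation": [0, 0, 0], "fingers": -1},
])

```text
t: 9.72
position: [536.2, 181.7, 101.0]
eef_rot: [2.388, 2.041, 0.002]
wrist_force: [-0.0, 1.1, -2.7]
gripper_width: 15.7
gripper_force: 97.9
```

Run:
```python
from h import *
o=observe(); p,y,R=pose(); print(p,y,R[:,2],o['qpos'].round(2),o['wrist_force'],o['gripper_width'])
W=cap('wrist'); cv2.imwrite('pics/w3.png',W['pixels'])
```

```text
[536.24309277 181.65640529 101.03952449] -8.948972492337745 [ 1.08822533e-03  3.82729155e-04 -9.99999335e-01] [-0.71  0.37  0.41  1.72 -0.16  1.08 -0.41] [-0.02908384  1.14724781 -2.7133243 ] 15.688510953724155
```

View pics/w3.png

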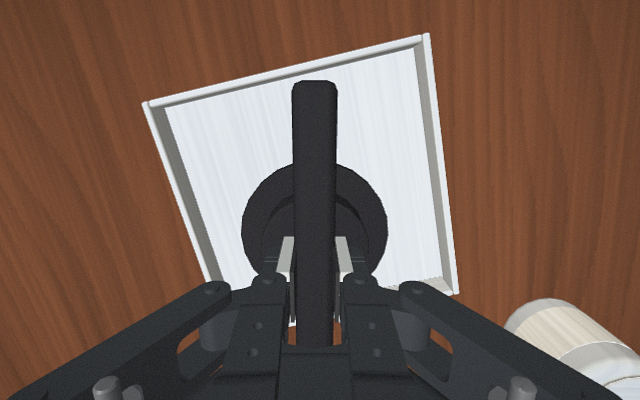

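The filter is inside the tray, with walls visible on all sides of the flange. I lower it gently; contact is expected after about 22 mm.

>>> move_arm([
  {"translation": [0, 0, 8], "rotation": [0, 0, 0], "fingers": -1},
  {"translation": [0, 0, 15], "rotation": [0, 0, 0], "fingers": -1},
  {"translation": [0, 0, 18], "rotation": [0, 0, 0], "fingers": -1},
  {"translation": [0, 0, 20], "rotation": [0, 0, 0], "fingers": -1},
  {"translation": [0, 0, 21], "rotation": [0, 0, 0], "fingers": -1},
  {"translation": [0, 0, 22], "rotation": [0, 0, 0], "fingers": -1},
  {"translation": [0, 0, 22], "rotation": [0, 0, 0], "fingers": -1},
  {"translation": [0, 0, 22], "rotation": [0, 0, 0], "fingers": -1},
])

```text
t: 10.78
position: [535.9, 181.7, 78.7]
eef_rot: [2.388, 2.042, 0.001]
wrist_force: [-2.2, -0.8, 3.5]
gripper_width: 15.4
gripper_force: 98.5
```

Contact: the wrist force has changed by about 6 N. I open the fingers and withdraw.

>>> move_arm([
  {"translation": [0, 0, 0], "rotation": [0, 0, 0], "fingers": -0.4},
  {"translation": [0, 0, 0], "rotation": [0, 0, 0], "fingers": -0.2},
  {"translation": [0, 0, 0], "rotation": [0, 0, 0], "fingers": 0.1},
  {"translation": [0, 0, 0], "rotation": [0, 0, 0], "fingers": 0.3},
  {"translation": [0, 0, 0], "rotation": [0, 0, 0], "fingers": 0.3},
  {"translation": [0, 0, -15], "rotation": [0, 0, 0], "fingers": 0.3},
  {"translation": [0, 0, -40], "rotation": [0, 0, 0], "fingers": 0.3},
  {"translation": [0, 0, -80], "rotation": [0, 0, 0], "fingers": 0.3},
  {"translation": [0, 0, -130], "rotation": [0, 0, 0], "fingers": 0.3},
  {"translation": [0, 0, -150], "rotation": [0, 0, 0], "fingers": 0.3},
  {"translation": [0, 0, -150], "rotation": [0, 0, 0], "fingers": 0.3},
  {"translation": [0, 0, -150], "rotation": [0, 0, 0], "fingers": 0.3},
])

```text
t: 12.28
position: [535.3, 181.5, 227.8]
eef_rot: [-2.387, -2.041, 0.001]
wrist_force: [0.2, -0.0, 0.1]
gripper_width: 55.5
gripper_force: 0.0
```

Run:
```python
from h import *
print(observe()['position'],observe()['wrist_force'])
W=cap('wrist'); P=cloud(W); d=(W['pixels'].max(-1)<80)&(W['range_z']>0)&(P[...,2]>85)&(P[...,2]<110)&(np.hypot(P[...,0]-537,P[...,1]-182)<110)
print(d.sum(),np.percentile(P[d][:,2],[5,50,95]),cv2.minAreaRect(P[d][:,:2].astype(np.float32)))
S=cap('scene'); cv2.imwrite('pics/s4.png',S['pixels'])
```

```text
[535.26426909 181.5009262  227.77245992] [ 0.22671904 -0.04472486  0.08287749]
3369 [94.5611991  96.93053052 98.24852256] ((535.7015380859375, 181.9064483642578), (158.1343536376953, 17.980274200439453), 81.14642333984375)
```

View pics/s4.png

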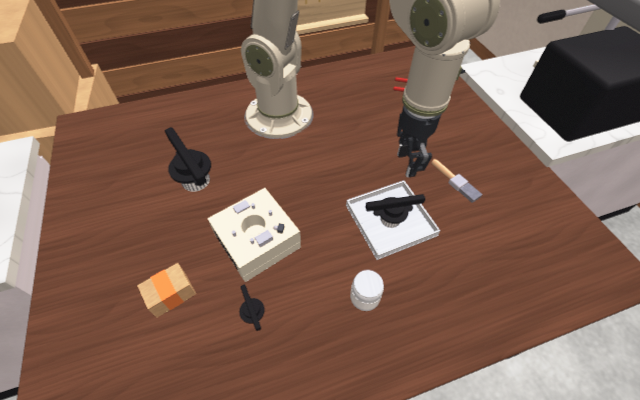

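The filter stands upright in the tray at (393,210) with its top at 97 mm (92 + 5). The well at (255,225) is empty, and the tin, box and brush have not moved.

```bash
python3 -c "
from station import job_done; print(job_done())"
```

```text
the job is handed in; nothing more can be done
None
```

The filter was turned anticlockwise past the spring stop, lifted out and released upright on the tray floor; the tin, box and brush stayed where they were, and the job was handed in after about 12 s of robot time.

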